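Lay the brass bars and the switch into a power-strip housing

TASK

Build up the open power-strip housing: looking into it from its cable end, lay the brass bar with the round sleeves in the middle channel, the long bar with the screw blocks to its left and the short bar to its right, each flat on the floor inside its own channel. Once the short bar is in, set the rocker switch upright in the bay in front of it, at the cable end, in line with that bar and with its brass tongue reaching over the bar's end. Leave the grease jar and the screw tin where they stand.

Things in the scene. Friction and masses are not known exactly. Their poses are not given: they have to be found in the camera images.
- base: Open black housing tray, 256 x 87 mm, fixed on an aluminium plate (276 x 106). Origin: tray centre, at table level. x: along the tray, away from the cable end (-x, round grey gland sticking out 18 mm); y: left seen from the cable end. Inner floor at z 10 mm, walls to 20, ribs to 16. Three channels 25 mm wide, left and middle 16 mm longer than their bars, the right one open to the switch bay.
- short_bar: Short brass bar with forks: strip 146 x 10 x 4 mm, three forked clips 10 x 10 mm, 26 mm high over all, at the middle (grip there) and 48 mm either side, bare ends 20 mm long. Origin: centre of underside; x along the bar, z up; same either way round; 60 g. Its place: right channel, centre x 21, y -28 mm in the housing's frame.
- sleeve_bar: Brass bar with three round sleeves: strip 130 x 10 x 4 mm, sleeves 12 mm across, 26 mm high over all, at the middle (grip there) and 48 mm either side. Origin: centre of underside; x along the bar, z up; same either way round; 75 g. Its place: middle channel, centre x 45, y 0 mm in the housing's frame (24 mm farther from the cable end than the other bars).
- long_bar: Long brass bar with forks: strip 182 x 10 x 4 mm, three forked clips 10 x 10 mm, 26 mm high over all, at the middle (grip there) and 48 mm either side; a 15 mm high block with a steel screw at each end. Origin: centre of underside; x along the bar, z up; same either way round; 80 g. Its place: left channel, centre x 21, y 28 mm in the housing's frame.
- switch: Rocker switch: black body 32 x 15 x 26 mm, white rocker on top; at each end a brass tongue reaching 36 mm from the centre, underside 6 mm up. Origin: centre of underside; x along the tongues, z up; same either way round; 30 g. Grip across the 15 mm. Its place: x -78, y -28 mm in the housing's frame, 99 mm from the short bar's centre, the tongue covering the bar's end by 10 mm, 2 mm above it.
- grease_jar: Small amber jar with a white lid, 39 mm across, 46 mm high, standing loose among the parts on the left of the bench (+y). Origin: centre of underside. To be left where it is.
- screw_tin: Small round steel tin with a dark lid, 42 mm across, 35 mm high, standing loose among the parts on the right of the bench (-y). Origin: centre of underside. To be left where it is.

How it is judged:
By the outcome, as a careful person would: the job done as asked, in the order asked, and still so for the second after the job is handed in, with the robot touching nothing.
It also fails if it takes over 93 s, if anything falls off the work surface, if the arm or the gripper's body presses on something with over 40 N, if the wrist force passes 120 N, or if a joint passes its speed limit or range.

ROBOT

A 6-joint arm with a two-finger parallel gripper is mounted at the origin on the work surface. World frame = base frame: x ahead of the robot, y to its left, z up, the work surface at z = 0. Lengths are in m, angles in rad, forces in N, time in s.
With the tool pointing down it reaches from about 0.3 to 0.775 m from the base axis. Payload 14.6 kg.
Tool frame: the origin (TCP) lies midway between the tips of the shut fingers; the grasp point (between the pads) lies 19 mm behind it; x points along the fingers, y is the direction in which the jaws open and shut, and the axes are right-handed (so a half turn about x gives the same grasp; the last joint's range is limited). The gripper opens to 94 mm and grips with 3 to 60 N. Pads are 16 mm wide; open, the fingers measure 119 mm over their backs; the gripper's body (75 mm by 177 mm) begins 78 mm behind the grasp point.
Start: joints at [-1.254, 0.3, 1.521, -0, 1.321, -0.067], TCP at [0.206, -0.51, 0.205] pointing down, gripper open.
Joint ranges: [-3.03, 3.03], [-0.79, 2.21], [0.23, 2.52], [-1.04, 4.18], [0, 3.07], [-2.55, 2.55]. Speed limits (rad/s): [2.22, 2.22, 2.57, 3.14, 3.14, 3.14].

INTERFACE

Orientations are given as [roll, pitch, yaw] about the fixed x, y, z axes, in that order (R = Rz(yaw) Ry(pitch) Rx(roll)).
In Python, from station import bot gives the robot as it stands. The module is installed in compiled form; this text tells all that it offers.
- The arm moves only by the shell command python3 -m inch 'ROWS' [OPENING]. ROWS is JSON, a list of rows, each a list of 2 entries, a list of its own where there are three numbers: the shift along the tool's x, y, z normalised to -1 to 1, where 1 is 100 mm, then the turn, a rotation vector about the tool's x, y, z normalised to -1 to 1, where 1 is pi rad. In form: [[[x, y, z], [wx, wy, wz]], ...]. A call has 1 to 20 rows; each row is the pose to reach, as a shift and turn from the pose commanded when the call began, along the tool's axes at that moment, turning the shorter way round; what a row does not reach only later rows make up. A row lasts 1/12 s, in which the tool goes at most 41.7 mm and 7.16 degrees, less where a joint would pass 70% of its speed; a pose out of reach is approached as far as the arm can. A call with a number of a shift or a turn outside -1 to 1 is refused whole. A call with a gripper value outside its range is refused whole. OPENING is the gripper's target within -1 to 1 (fully open at 1, half-way at 0, shut at -1), set as the call begins (- or left out, the last holds). The fingers move at their own pace and stop on an object; the grip force is fixed at half the most. Time passes only in rows, so rows that repeat a pose let the fingers close. It gives the time, the measured TCP pose, the force and the opening at its end, in the units of the state.
- bot.read_state(): the state, without advancing time (a new reading comes with each control period).
- bot.camera(name): name is "side" or "top" or "wrist"; returns (picture, depth): 480x640x3 uint8, blue, green, red; 480x640 float32, m along the optical axis (not along the pixel's ray), 0 where there is no reading.
- bot.calibration(name): a dict with "vertical_fov" (degrees; the focal length in pixels is half the picture's height over the tangent of half this angle, whatever the lens; pixels are square), "cx", "cy" (the principal point, pixels), "D" ([k1, k2, p1, p2, k3] as OpenCV has them; the pictures are not rectified), "rvec" (rotation vector, rad) and "tvec" (3), from world to camera coordinates, as OpenCV has them; the wrist camera has in their place "T_tool_cam" (4x4, takes a point from camera to tool coordinates, whose origin is the TCP and whose axes are the tool frame's). Camera axes: x right, y down, z forward; pixel columns grow to the right and rows downward; lengths in m; the calibration is good to about 2 mm. A picture is of the moment at which its call begins: read the wrist's pose just before it. calibration takes no time and is no camera call.
- bot.close_job(): hands the job in, once; it reports no verdict.
Trained networks look in the newest picture that a camera, given by its name, has taken for a name from the list of things; names that differ only in an ending like _2 or _b are one class to them, and where a whole thing is asked for, a point or a joint stands for the part that bears it (a point fixed in the world has none). Each returns a list of dicts, best first, with "confidence" (0 to 1); they miss things now and then, are a little off and sometimes report something else, mostly with a low value. They report only what shows in the picture. A call takes as long as a camera call.
- bot.find_in(name, camera): "xy" ([column, row] in pixels, amid what is visible of it).
- bot.cut_out(name, camera): "region" (480x640 bool, what is visible of it) and "xy" ([column, row] in pixels, amid what is visible of it).
The state is a dict: "time": time; "joints": joint angles; "dq": joint speeds; "joint_torque": joint torques, N m; "eef_pos": TCP position; "ee_rot": TCP orientation; "ft_force": force on the tool from outside, world axes, zero at the start; "moment": the same for the moment, N m; "width": opening from 0.0 (shut) to 1.0 (fully open).
Only numpy, scipy, OpenCV 4.12 (cv2) and the standard library are available. Lean on these libraries where they do the work, as an engineer would, in place of code of your own. Each camera call takes 0.05 s, during which the arm holds its last target. There are 200 camera calls.

## Working session

There is one attempt and no reset: what is moved stays moved. The work goes in short steps, Python scripts to look and compute and a shell command to move; the robot and the scene stay as the last step left them, time stands still between calls to the robot, and variables do not carry over. Pictures are saved under pics/ and viewed, about 12 in all and at most 16, crops included, and the job is handed in when it is done.

```bash
mkdir -p pics
cat > h.py <<'E'
import numpy as np, cv2, json
from station import bot
from scipy.spatial.transform import Rotation as R
def K(n):
    c=bot.calibration(n); f=240/np.tan(np.radians(c["vertical_fov"])/2)
    return np.array([[f,0,c["cx"]],[0,f,c["cy"]],[0,0,1]]),np.array(c["D"],float),c
def pose(s=None):
    s=s or bot.read_state(); T=np.eye(4); T[:3,:3]=R.from_euler('xyz',s["ee_rot"]).as_matrix(); T[:3,3]=s["eef_pos"]; return T
def Twc(n,s=None):
    k,d,c=K(n)
    if n=="wrist": return pose(s)@np.array(c["T_tool_cam"])
    T=np.eye(4); T[:3,:3]=cv2.Rodrigues(np.array(c["rvec"],float))[0]; T[:3,3]=np.ravel(c["tvec"]); return np.linalg.inv(T)
def cloud(n,uv,depth,T):
    """world points of pixels uv (N,2) with depth"""
    k,d,c=K(n); uv=np.asarray(uv,float).reshape(-1,1,2)
    p=cv2.undistortPoints(uv,k,d).reshape(-1,2); z=np.asarray(depth).reshape(-1,1)
    P=np.hstack([p*z,z]); return P@T[:3,:3].T+T[:3,3]
def proj(n,X,T):
    k,d,c=K(n); Ti=np.linalg.inv(T)
    return cv2.projectPoints(np.asarray(X,float).reshape(-1,3),cv2.Rodrigues(Ti[:3,:3])[0],Ti[:3,3],k,d)[0].reshape(-1,2)
def region(n,reg,dep,T):
    v,u=np.nonzero(reg&(dep>0)); return cloud(n,np.c_[u,v],dep[v,u],T)
def rows(target,s=None):
    """shift/turn in tool axes, normalised, from current commanded~measured pose to target 4x4"""
    T=np.linalg.inv(pose(s))@target
    return (T[:3,3]/.1).round(3), (R.from_matrix(T[:3,:3]).as_rotvec()/np.pi).round(4)
E
python3 - <<'E'
from h import *
s=bot.read_state(); print(s["time"],s["eef_pos"],s["ee_rot"],s["width"]); print(pose(s)[:3,:3].round(2))
for n in ("top","side"):
    T=Twc(n); im,d=bot.camera(n); cv2.imwrite(f"pics/{n}0.png",im); print(n,T[:3,3])
    for o in ("base","short_bar","sleeve_bar","long_bar","switch","grease_jar","screw_tin"):
        for r in bot.cut_out(o,n)[:2]:
            P=region(n,r["region"],d,T)
            if len(P)<5: continue
            hi=P[P[:,2]>np.percentile(P[:,2],5)]
            c,sz,a=cv2.minAreaRect(P[:,:2].astype(np.float32)*1000)
            print(o,round(r["confidence"],2),np.round(r["xy"]),"med",np.median(P,0).round(3),"rect",np.round(c),np.round(sz),round(a,1),"zmax",np.percentile(P[:,2],98).round(3))
print(bot.read_state()["time"]); print(bot.calibration("wrist")["T_tool_cam"])
E
```

```text
0.0 [ 0.20585335 -0.50973744  0.2048826 ] [-1.61954541  1.56964648  1.90587456] 0.9995902554483401
[[-0.    0.37 -0.93]
 [ 0.   -0.93 -0.37]
 [-1.   -0.   -0.  ]]
top [ 0.44202558 -0.02285685  0.88150937]
base 0.76 [297. 222.] med [0.552 0.011 0.01 ] rect [554.  12.] [108. 282.] 1.2 zmax 0.021
short_bar 0.74 [169. 197.] med [0.607 0.277 0.005] rect [608. 279.] [ 15. 144.] 88.1 zmax 0.027
sleeve_bar 0.96 [459. 307.] med [ 0.384 -0.303  0.004] rect [ 384. -307.] [ 20. 129.] 84.9 zmax 0.028
long_bar 0.97 [163. 314.] med [0.376 0.274 0.005] rect [376. 277.] [ 18. 181.] 60.3 zmax 0.026
switch 0.7 [448. 197.] med [ 0.602 -0.292  0.015] rect [ 605. -300.] [70. 30.] 13.3 zmax 0.032
grease_jar 0.88 [152. 251.] med [0.489 0.292 0.045] rect [490. 305.] [42. 54.] 9.7 zmax 0.049
screw_tin 0.55 [454. 256.] med [ 0.486 -0.286  0.034] rect [ 488. -296.] [40. 52.] 19.5 zmax 0.037
side [0.17318566 0.75667712 0.71143116]
base 0.75 [270. 268.] med [0.544 0.034 0.009] rect [550.  11.] [115. 291.] 1.4 zmax 0.02
short_bar 0.79 [166. 359.] med [0.602 0.277 0.004] rect [606. 271.] [ 25. 148.] 87.7 zmax 0.026
sleeve_bar 0.91 [405. 190.] med [ 0.384 -0.303  0.005] rect [ 384. -304.] [ 43. 128.] 70.1 zmax 0.026
sleeve_bar 0.5 [164. 356.] med [0.603 0.277 0.005] rect [606. 270.] [ 24. 143.] 88.1 zmax 0.026
switch 0.63 [307. 171.] med [ 0.603 -0.291  0.015] rect [ 616. -313.] [56. 77.] 39.1 zmax 0.031
grease_jar 0.59 [227. 385.] med [0.481 0.305 0.042] rect [486. 298.] [38. 40.] 57.3 zmax 0.047
screw_tin 0.97 [359. 179.] med [ 0.48  -0.278  0.029] rect [ 482. -288.] [38. 42.] 21.5 zmax 0.037
0.8
[[-1.69130799e-04 -2.79889524e-01  9.60032200e-01 -1.79387577e-01]
 [ 9.99999768e-01  5.86500633e-04  3.47161421e-04 -1.08077580e-04]
 [-6.60226338e-04  9.60032036e-01  2.79889360e-01 -8.20951500e-02]
 [ 0.00000000e+00  0.00000000e+00  0.00000000e+00  1.00000000e+00]]
```

View pics/top0.png

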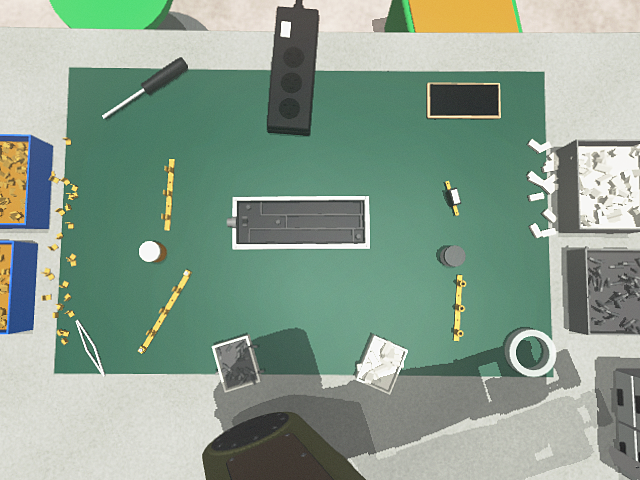

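The top view shows the gland on the tray's left side at (231,222), so tray x runs along world -y. The bars are at (169,195), (459,308) and (164,312), and the switch is at (452,197). I'll go above the sleeve bar first and look from close by.

```bash
python3 -m inch '[[[0.2,-0.42,-0.8],[0,0,0]],[[0.2,-0.42,-0.8],[0,0,0]],[[0.2,-0.42,-0.8],[0,0,0]],[[0.2,-0.42,-0.8],[0,0,0]]]' 0.1
python3 -m inch '[[[0.2,-0.42,-0.8],[0,0,0]],[[0.2,-0.42,-0.8],[0,0,0]],[[0.2,-0.42,-0.8],[0,0,0]],[[0.2,-0.42,-0.8],[0,0,0]]]'
python3 -m inch '[[[0.2,-0.42,-0.8],[-0.35,0,0]],[[0.2,-0.42,-0.8],[-0.35,0,0]],[[0.2,-0.42,-0.8],[-0.35,0,0]],[[0.2,-0.42,-0.8],[-0.35,0,0]],[[0.2,-0.42,-0.8],[-0.35,0,0]],[[0.2,-0.42,-0.8],[-0.35,0,0]],[[0.2,-0.42,-0.8],[-0.35,0,0]],[[0.2,-0.42,-0.8],[-0.35,0,0]],[[0.2,-0.42,-0.8],[-0.35,0,0]],[[0.2,-0.42,-0.8],[-0.35,0,0]],[[0.2,-0.42,-0.8],[-0.35,0,0]]]'
cat >> h.py <<'E'
def look(o,tag,zlo=None,n="wrist"):
    """cut out o, fit box of its points; height-window centroids"""
    s=bot.read_state(); T=Twc(n,s); im,d=bot.camera(n); cv2.imwrite(f"pics/{tag}.png",im)
    np.savez(f"pics/{tag}.npz",d=d,T=T)
    for r in bot.cut_out(o,n)[:2]:
        m=cv2.erode(r["region"].astype(np.uint8),np.ones((2,2)))>0
        P=region(n,m,d,T); X=P[:,:2]; 
        c,sz,a=cv2.minAreaRect(X.astype(np.float32)*1000)
        low=P[P[:,2]<.008]; 
        print(o,round(r["confidence"],2),np.round(r["xy"]),"rect",np.round(c,1),np.round(sz,1),round(a,1),"z",np.percentile(P[:,2],[5,98]).round(4))
        top=P[P[:,2]>np.percentile(P[:,2],98)-.004]
        _,lab,cen=cv2.kmeans(top[:,:2].astype(np.float32),3,None,(3,50,1e-6),5,cv2.KMEANS_PP_CENTERS)
        print(" top clusters",[(cen[i].round(4).tolist(),int((lab==i).sum())) for i in range(3)])
        v=np.linalg.svd(low[:,:2]-low[:,:2].mean(0),full_matrices=False)[2][0]; v*=np.sign(v[0])
        print(" low: yaw",np.degrees(np.arctan2(v[1],v[0])).round(2),"mean",low.mean(0).round(4),"ext mid",(low[:,:2].mean(0)+v*(lambda q:(q.min()+q.max())/2)((low[:,:2]-low[:,:2].mean(0))@v)).round(4),"len",np.ptp(low[:,:2]@v).round(4))
    return s,im,d,T
E
python3 - <<'E'
from h import *
s,im,d,T=look("sleeve_bar","w1"); print(s["time"],s["eef_pos"],s["ee_rot"])
E
```

```text
time: 1.13
eef_pos: [0.2657, -0.4394, 0.1852]
ee_rot: [-1.686, 1.57, 1.842]
ft_force: [0.4, 0.5, -0.5]
width: 0.752
time: 1.47
eef_pos: [0.3236, -0.3715, 0.1654]
ee_rot: [-1.255, 1.57, 2.273]
ft_force: [-0.5, 0.6, 0.1]
width: 0.551
time: 2.38
eef_pos: [0.3809, -0.3047, 0.1458]
ee_rot: [0.642, 1.57, -1.021]
ft_force: [-0.5, 0.8, 0.7]
width: 0.549
sleeve_bar 0.94 [326. 228.] rect [ 384.3 -306.3] [ 19.8 128. ] 87.9 z [0.0028 0.0271]
 top clusters [([0.4318999946117401, -0.3068000078201294], 113), ([0.33640000224113464, -0.3005000054836273], 130), ([0.38420000672340393, -0.30379998683929443], 124)]
 low: yaw -3.73 mean [ 0.3851 -0.3044  0.004 ] ext mid [ 0.3843 -0.3044] len 0.1281
2.3833 [ 0.38091885 -0.30465091  0.14582239] [ 0.64201663  1.57010619 -1.02065871]
```

View pics/w1.png

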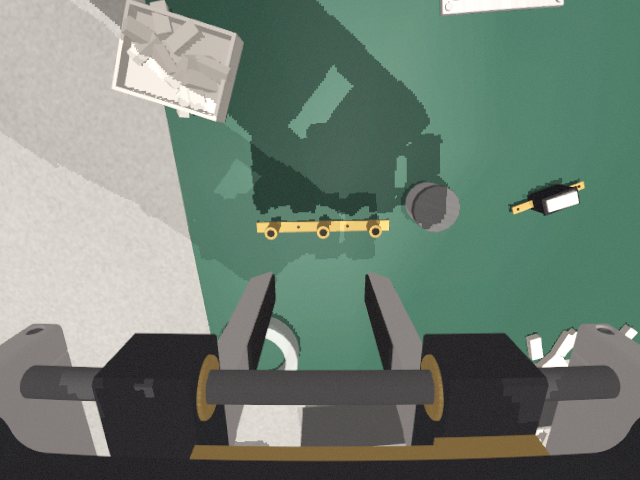

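The sleeve bar lies at (323,228), clear of the tin at (432,205), with the jaws along its axis. Next I work out the descent.

```bash
cat >> h.py <<'E'
def tgt(x,y,z,yawdeg):
    c,s_=np.cos(np.radians(yawdeg)),np.sin(np.radians(yawdeg)); T=np.eye(4)
    T[:3,:3]=np.array([[0,c,s_],[0,s_,-c],[-1,0,0]]); T[:3,3]=[x,y,z]; return T
def go(x,y,z,yaw):
    s=bot.read_state(); print(round(s["time"],2),*rows(tgt(x,y,z,yaw),s),"jaw yaw",np.degrees(np.arctan2(pose(s)[1,1],pose(s)[0,1])).round(2),s["width"],"| shift at kept yaw",(pose(s)[:3,:3].T@(np.array([x,y,z])-s["eef_pos"])/.1).round(3))
E
python3 -c "
from h import *
go(.3842,-.304,.006,-3.8)"
```

```text
2.48 [ 1.397  0.031 -0.004] [-0.008   0.0001 -0.0001] jaw yaw -5.24 0.5518790607347505 | shift at kept yaw [ 1.397  0.031 -0.004]
```

```bash
python3 -m inch '[[[0.7,0.03,0],[-0.008,0,0]],[[0.7,0.03,0],[-0.008,0,0]],[[0.7,0.03,0],[-0.008,0,0]]]'
python3 -m inch '[[[0.35,0,0],[0,0,0]],[[0.6,0,0],[0,0,0]],[[0.69,0,0],[0,0,0]],[[0.69,0,0],[0,0,0]],[[0.69,0,0],[0,0,0]]]'
python3 -m inch '[[[0,0,0],[0,0,0]],[[0,0,0],[0,0,0]],[[0,0,0],[0,0,0]],[[0,0,0],[0,0,0]],[[0,0,0],[0,0,0]],[[0,0,0],[0,0,0]],[[0,0,0],[0,0,0]]]' -1
python3 -m inch '[[[-0.2,0,0],[0,0,0]],[[-0.5,0,0],[0,0,0]],[[-0.9,0,0],[0,0,0]],[[-0.9,0,0],[0,0,0]],[[-0.9,0,0],[0,0,0]]]'
python3 - <<'E'
from h import *
# base from the top camera: plate brightness + tray
T=Twc("top"); im,d=bot.camera("top"); cv2.imwrite("pics/top1.png",im)
for n in("top",):
    r=bot.cut_out("base",n)[0]; P=region(n,r["region"],d,T)
    b=P[P[:,2]>.015]; c,sz,a=cv2.minAreaRect(b[:,:2].astype(np.float32)*1000); print("walls",c,sz,a)
    pl=P[P[:,2]<.008]; c,sz,a=cv2.minAreaRect(pl[:,:2].astype(np.float32)*1000); print("plate",c,sz,a)
go(.545,0,.15,-88.8); go(.545,0,.15,91.2)
E
```

```text
time: 2.73
eef_pos: [0.3824, -0.3021, 0.0711]
ee_rot: [-2.249, 1.563, 2.399]
ft_force: [-1.2, 0.8, -1.0]
width: 0.553
time: 3.15
eef_pos: [0.3848, -0.3042, 0.0079]
ee_rot: [0.904, 1.57, -0.73]
ft_force: [-0.3, -0.6, 0.3]
width: 0.551
time: 3.73
eef_pos: [0.3843, -0.3036, 0.0066]
ee_rot: [0.901, 1.571, -0.733]
ft_force: [-0.7, 0.8, 2.3]
width: 0.126
time: 4.15
eef_pos: [0.3849, -0.3041, 0.0979]
ee_rot: [0.89, 1.567, -0.743]
ft_force: [0.6, -0.1, -2.1]
width: 0.126
walls (552.8009033203125, 17.209915161132812) (87.4329605102539, 272.01251220703125) 0.9750498533248901
plate (554.037841796875, 7.9475250244140625) (108.84544372558594, 277.8929138183594) 0.5652517676353455
4.25 [-0.544  1.419 -3.126] [0.4735 0.     0.0005] jaw yaw -3.57 0.1295121078893119 | shift at kept yaw [-0.544  1.419 -3.126]
4.25 [-0.544  1.419 -3.126] [-5.265e-01 -5.000e-04  0.000e+00] jaw yaw -3.57 0.1295121078893119 | shift at kept yaw [-0.544  1.419 -3.126]
```

```bash
python3 -m inch '[[[-0.18,0.34,-0.94],[0,0,0]],[[-0.18,0.34,-0.94],[0,0,0]],[[-0.18,0.34,-0.94],[0,0,0]],[[-0.18,0.34,-0.94],[0,0,0]]]'
python3 -m inch '[[[-0.18,0.34,-0.94],[0,0,0]],[[-0.18,0.34,-0.94],[0,0,0]],[[-0.18,0.34,-0.94],[0,0,0]],[[-0.18,0.34,-0.94],[0,0,0]]]'
python3 -m inch '[[[-0.18,0.34,-0.94],[0.04,0,0]],[[-0.18,0.34,-0.94],[0.08,0,0]],[[-0.18,0.34,-0.94],[0.12,0,0]],[[-0.18,0.34,-0.94],[0.16,0,0]],[[-0.18,0.34,-0.94],[0.2,0,0]],[[-0.18,0.34,-0.94],[0.24,0,0]],[[-0.18,0.34,-0.94],[0.28,0,0]],[[-0.18,0.34,-0.94],[0.32,0,0]],[[-0.18,0.34,-0.94],[0.36,0,0]],[[-0.18,0.34,-0.94],[0.4,0,0]],[[-0.18,0.34,-0.94],[0.44,0,0]],[[-0.18,0.34,-0.94],[0.473,0,0]],[[-0.18,0.34,-0.94],[0.473,0,0]],[[-0.18,0.34,-0.94],[0.473,0,0]]]'
python3 - <<'E'
from h import *
s=bot.read_state(); T=Twc("wrist",s); im,d=bot.camera("wrist"); cv2.imwrite("pics/w2.png",im); np.savez("pics/w2.npz",d=d,T=T)
go(.545,0,.15,-88.8)
for o in("base","sleeve_bar"):
  for r in bot.cut_out(o,"wrist")[:1]:
    P=region("wrist",r["region"],d,T)
    if o=="base":
        # height map 1mm
        for lo,hi in((.017,.023),(.013,.0175),(.008,.012),(.001,.006)):
            b=P[(P[:,2]>lo)&(P[:,2]<hi)]; print(lo,len(b),cv2.minAreaRect(b[:,:2].astype(np.float32)*1000))
        np.save("pics/baseP.npy",P)
    else: print(o,r["confidence"],cv2.minAreaRect(P[:,:2].astype(np.float32)*1000),np.percentile(P[:,2],[2,50,98]))
E
```

```text
time: 4.58
eef_pos: [0.4247, -0.2089, 0.1136]
ee_rot: [-2.292, 1.569, 2.361]
ft_force: [-0.3, -0.3, -0.5]
width: 0.12
time: 4.92
eef_pos: [0.4645, -0.1178, 0.1317]
ee_rot: [-2.088, 1.569, 2.565]
ft_force: [0.0, -1.0, -0.8]
width: 0.125
time: 6.08
eef_pos: [0.5032, -0.0292, 0.1493]
ee_rot: [-0.093, 1.569, 3.073]
ft_force: [0.5, -0.0, -0.9]
width: 0.124
6.13 [-0.005 -0.28  -0.424] [0.0016 0.0005 0.0001] jaw yaw -88.52 0.12228917567860578 | shift at kept yaw [-0.005 -0.28  -0.424]
0.017 3572 ((552.155029296875, 18.133338928222656), (87.33262634277344, 274.4504089355469), 1.030551791191101)
0.013 3195 ((553.0109252929688, 18.706405639648438), (83.7228012084961, 270.346923828125), 1.0659406185150146)
0.008 20397 ((553.777587890625, 9.295234680175781), (102.8031005859375, 271.76776123046875), 0.7653713226318359)
0.001 2520 ((551.7608642578125, 18.845001220703125), (108.36868286132812, 300.1035461425781), 0.8564949631690979)
sleeve_bar 0.57 ((460.11334228515625, -50.631996154785156), (98.07776641845703, 170.54823303222656), 1.2889446020126343) [0.14366622 0.14808114 0.16978801]
```

View pics/w2.png

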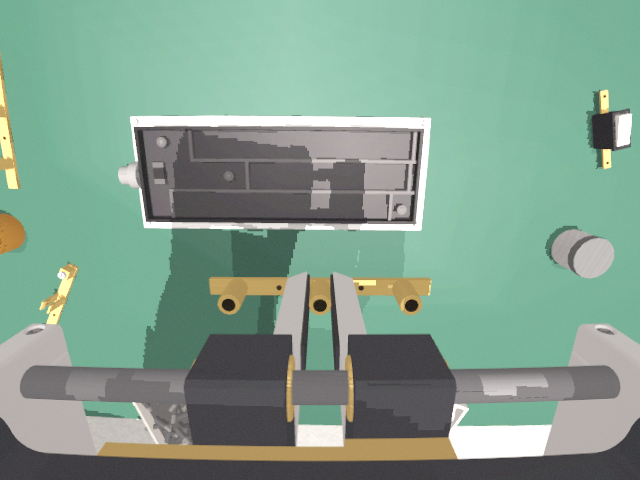

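Run:
```python
from h import *
P=np.load("pics/baseP.npy"); D=np.load("pics/w2.npz"); s=bot.read_state(); 
best=None
for src,Q in(("w",P),):
    w=Q[(Q[:,2]>.0175)&(Q[:,2]<.024)][:,:2]*1000
    th=np.radians(-90+1.03)
    for _ in range(3):
        ex=np.array([np.cos(th),np.sin(th)]); ey=np.array([-ex[1],ex[0]]); a,b=w@ex,w@ey
        mid=(b.max()+b.min())/2; L=np.abs(b-mid)>25; lo,hi=np.percentile(a[L],[.3,99.7])
        # fit long walls
        sl=[]
        for sg in(1,-1):
            m=(sg*(b-mid)>39)&(a>lo+10)&(a<hi-10); sl.append(np.polyfit(a[m],b[m],1)[0])
        th+=np.arctan(np.mean(sl))
    c=ex*(lo+hi)/2+ey*mid
    print("centre",c,"len",hi-lo,"wid",np.ptp(b),"yaw",np.degrees(th),sl)
    # rib profile across in base frame at middle channel
    q=Q[:,:2]*1000-c; X=q@ex; Y=q@ey; Z=Q[:,2]*1000
    m=(X>-20)&(X<90)
    for y in range(-46,47,2):
        k=m&(abs(Y-y)<1); print(y,(np.median(Z[k]).round(1) if k.sum()>5 else None),end="; ")
    print()
    for x in range(-130,132,4):
        k=(abs(X-x)<2)&(abs(Y+3)<5); print(x,(np.percentile(Z[k],80).round(1) if k.sum()>5 else None),end="; ")
np.savez("pics/base.npz",c=c/1000,th=th)
# held bar: points near the tool in tool frame, strip plane
T=D["T"];d=D["d"]; v,u=np.mgrid[265:300,195:445]; u=u.ravel();v=v.ravel(); W=cloud("wrist",np.c_[u,v],d[v,u],T)
W=W[(W[:,2]>.12)&(W[:,2]<.16)]; Tp=pose(s); L=(W-Tp[:3,3])@Tp[:3,:3]*1000
print("\nheld tool-frame: x pct",np.percentile(L[:,0],[2,50,98]).round(1))
k=abs(L[:,1])>20; LL=L[k]; print("y ext",LL[:,1].min(),LL[:,1].max(),"z med",[np.median(LL[abs(LL[:,1]-y)<4,2]).round(1) for y in(-60,-30,30,60)],"x med",[np.median(LL[abs(LL[:,1]-y)<4,0]).round(1) for y in(-60,-30,30,60)])
```

```text
centre [552.09520806   9.27091398] len 255.89502250173712 wid 87.51474241425785 yaw -89.11595486206977 [np.float64(-0.0001235284832530817), np.float64(0.00012353376221249388)]
-46 6.2; -44 19.9; -42 20.0; -40 14.9; -38 10.1; -36 10.0; -34 10.0; -32 10.1; -30 10.1; -28 10.0; -26 10.0; -24 10.0; -22 10.0; -20 10.1; -18 10.1; -16 10.2; -14 16.0; -12 12.7; -10 10.0; -8 10.1; -6 10.0; -4 10.1; -2 10.1; 0 10.1; 2 10.1; 4 10.1; 6 10.2; 8 10.1; 10 10.1; 12 11.6; 14 16.3; 16 10.4; 18 10.2; 20 10.3; 22 10.3; 24 10.2; 26 10.3; 28 10.2; 30 10.1; 32 10.1; 34 10.2; 36 10.1; 38 10.2; 40 10.7; 42 20.2; 44 6.8; 46 6.1; 
-130 27.1; -126 21.1; -122 10.6; -118 15.6; -114 15.8; -110 15.9; -106 13.9; -102 10.8; -98 10.5; -94 11.0; -90 10.6; -86 10.5; -82 10.5; -78 10.8; -74 10.8; -70 10.9; -66 10.9; -62 10.7; -58 11.0; -54 10.9; -50 18.3; -46 19.0; -42 17.6; -38 10.7; -34 10.8; -30 16.6; -26 11.1; -22 10.9; -18 10.5; -14 10.6; -10 10.6; -6 10.5; -2 10.6; 2 10.6; 6 10.9; 10 10.8; 14 10.6; 18 10.8; 22 10.6; 26 10.8; 30 10.9; 34 10.7; 38 10.6; 42 10.8; 46 10.7; 50 10.6; 54 10.9; 58 10.6; 62 10.7; 66 10.6; 70 10.8; 74 10.6; 78 10.7; 82 10.6; 86 10.8; 90 10.5; 94 10.7; 98 11.0; 102 11.1; 106 11.0; 110 10.9; 114 10.8; 118 16.2; 122 16.4; 126 20.2; 130 None; 
held tool-frame: x pct [-9.2  2.9  6.5]
y ext -64.67372405178834 65.34122679357829 z med [np.float64(0.2), np.float64(0.1), np.float64(0.2), np.float64(0.5)] x med [np.float64(3.2), np.float64(3.3), np.float64(3.2), np.float64(3.3)]
```

```bash
cat >> h.py <<'E'
def bw(x,y):
    B=np.load("pics/base.npz"); th=float(B["th"]); return B["c"]+np.array([np.cos(th)*x-np.sin(th)*y,np.sin(th)*x+np.cos(th)*y])/1000
E
python3 -c "
from h import *
p=bw(45,0);print(p);go(*p,.018,-89.12)"
```

```text
[ 0.55278951 -0.03572373]
6.23 [ 1.319  0.082 -0.492] [0.0032 0.0003 0.    ] jaw yaw -88.54 0.12559624594287103 | shift at kept yaw [ 1.319  0.082 -0.492]
```

```bash
python3 -m inch '[[[0.2,0.08,-0.49],[0.003,0,0]],[[0.5,0.08,-0.49],[0.003,0,0]],[[0.9,0.08,-0.49],[0.003,0,0]],[[0.9,0.08,-0.49],[0.003,0,0]],[[0.9,0.08,-0.49],[0.003,0,0]]]'
python3 -m inch '[[[0.2,0,0],[0,0,0]],[[0.3,0,0],[0,0,0]],[[0.38,0,0],[0,0,0]],[[0.42,0,0],[0,0,0]],[[0.42,0,0],[0,0,0]],[[0.42,0,0],[0,0,0]]]'
python3 -c "
from h import *
p=bw(45,0);go(*p,.018,-89.12)"
```

```text
time: 6.65
eef_pos: [0.5518, -0.0353, 0.0595]
ee_rot: [-0.141, 1.567, 3.015]
ft_force: [0.4, 0.3, 0.2]
width: 0.125
time: 7.15
eef_pos: [0.5532, -0.0354, 0.0193]
ee_rot: [2.984, 1.57, -0.144]
ft_force: [0.4, -0.0, -2.1]
width: 0.125
7.15 [0.013 0.003 0.004] [-0.0007 -0.0003 -0.    ] jaw yaw -89.24 0.12549512343145441 | shift at kept yaw [0.013 0.003 0.004]
```

```bash
python3 -m inch '[[[0.018,0,0],[0,0,0]],[[0.018,0,0],[0,0,0]]]'
python3 -m inch '[[[0.018,0,0],[0,0,0]],[[0.018,0,0],[0,0,0]],[[0.018,0,0],[0,0,0]],[[0.018,0,0],[0,0,0]]]' -0.15
python3 -m inch '[[[-0.1,0,0],[0,0,0]],[[-0.3,0,0],[0,0,0]],[[-0.7,0,0],[0,0,0]],[[-1,0,0],[0,0,0]],[[-1,0,0],[0,0,0]]]'
for i in 1 2 3; do python3 -m inch '[[[-0.1,-0.79,0.43],[0,0,0]],[[-0.1,-0.79,0.43],[0,0,0]],[[-0.1,-0.79,0.43],[0,0,0]],[[-0.1,-0.79,0.43],[0,0,0]]]' | grep pos; done
python3 -m inch '[[[0,-0.79,0.43],[-0.331,0,0]],[[0,-0.79,0.43],[-0.331,0,0]],[[0,-0.79,0.43],[-0.331,0,0]],[[0,-0.79,0.43],[-0.331,0,0]],[[0,-0.79,0.43],[-0.331,0,0]],[[0,-0.79,0.43],[-0.331,0,0]],[[0,-0.79,0.43],[-0.331,0,0]],[[0,-0.79,0.43],[-0.331,0,0]],[[0,-0.79,0.43],[-0.331,0,0]],[[0,-0.79,0.43],[-0.331,0,0]]]' 0.1
python3 - <<'E'
from h import *
s,im,d,T=look("long_bar","w3")
go(.376,.276,.007,-30)
T=Twc("top"); im,d=bot.camera("top"); r=bot.cut_out("sleeve_bar","top"); cv2.imwrite("pics/top2.png",cv2.resize(im[190:255,225:375],None,fx=5,fy=5))
B=np.load("pics/base.npz");th=float(B["th"]);Rm=np.array([[np.cos(th),-np.sin(th)],[np.sin(th),np.cos(th)]])
for q in r[:1]:
    P=region("top",q["region"],d,T); Q=(P[:,:2]-B["c"])@Rm*1000; print("sleeve in base",q["confidence"],cv2.minAreaRect(Q.astype(np.float32)),np.percentile(P[:,2],[5,50,98]))
E
```

```text
time: 7.32
eef_pos: [0.553, -0.0354, 0.0171]
ee_rot: [3.014, 1.57, -0.115]
ft_force: [-0.4, 0.8, -1.6]
width: 0.125
time: 7.65
eef_pos: [0.5529, -0.0354, 0.015]
ee_rot: [3.052, 1.571, -0.077]
ft_force: [0.4, 0.3, 0.9]
width: 0.372
time: 8.07
eef_pos: [0.5555, -0.0356, 0.1218]
ee_rot: [3.002, 1.561, -0.127]
ft_force: [-1.4, 0.5, 0.4]
width: 0.427
eef_pos: [0.5082, 0.0447, 0.1258]
eef_pos: [0.4648, 0.1223, 0.1353]
eef_pos: [0.4211, 0.2003, 0.145]
time: 9.9
eef_pos: [0.3784, 0.2768, 0.1445]
ee_rot: [0.271, 1.57, -1.818]
ft_force: [-0.4, 0.1, -0.5]
width: 0.55
long_bar 0.62 [315. 229.] rect [372.9 273. ] [ 16.5 180.3] 60.8 z [0.0028 0.0266]
 top clusters [([0.33239999413490295, 0.2992999851703644], 68), ([0.4156999886035919, 0.25220000743865967], 75), ([0.37400001287460327, 0.2759999930858612], 62)]
 low: yaw -29.24 mean [0.3716 0.2771 0.0041] ext mid [0.3737 0.2759] len 0.1768
10.0 [ 1.376 -0.01   0.02 ] [ 0.0007  0.0001 -0.    ] jaw yaw -29.88 0.5490575645728618 | shift at kept yaw [ 1.376 -0.01   0.02 ]
sleeve in base 0.68 ((44.383445739746094, 0.46109676361083984), (13.52985668182373, 128.02008056640625), 89.44538116455078) [0.01125419 0.0144273  0.03808973]
```

View pics/w3.png

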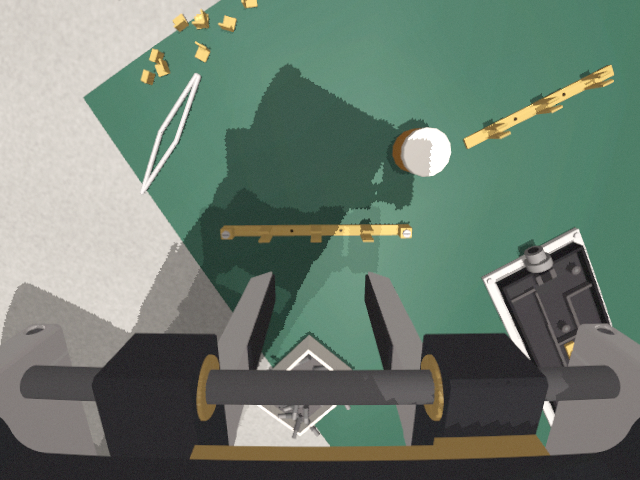

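View pics/top2.png

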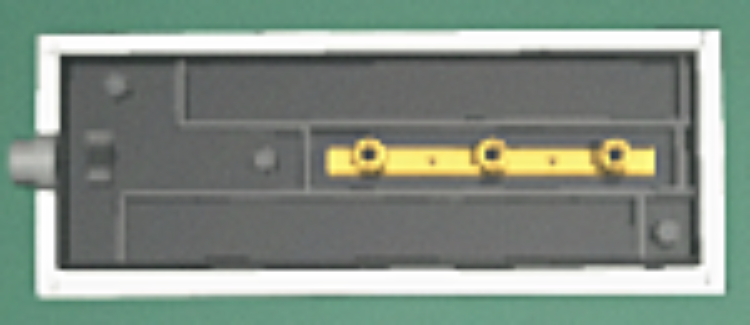

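The sleeve bar lies in the middle channel. The long bar runs through (316,231), and the jaws are lined up with it.

```bash
python3 -c "
from h import *
go(.3738,.2759,.007,-29.5)"
```

```text
10.1 [ 1.377 -0.022  0.033] [-0.0018  0.0001 -0.    ] jaw yaw -29.82 0.5514268857605329 | shift at kept yaw [ 1.377 -0.022  0.033]
```

```bash
python3 -m inch '[[[0.4,-0.02,0.03],[-0.002,0,0]],[[0.8,-0.02,0.03],[-0.002,0,0]],[[0.8,-0.02,0.03],[-0.002,0,0]],[[0.8,-0.02,0.03],[-0.002,0,0]]]'
python3 -m inch '[[[0.35,0,0],[0,0,0]],[[0.5,0,0],[0,0,0]],[[0.577,0,0],[0,0,0]],[[0.577,0,0],[0,0,0]],[[0.577,0,0],[0,0,0]]]'
python3 -m inch '[[[0,0,0],[0,0,0]],[[0,0,0],[0,0,0]],[[0,0,0],[0,0,0]],[[0,0,0],[0,0,0]],[[0,0,0],[0,0,0]],[[0,0,0],[0,0,0]],[[0,0,0],[0,0,0]]]' -1
python3 -m inch '[[[-0.2,0,0],[0,0,0]],[[-0.5,0,0],[0,0,0]],[[-0.9,0,0],[0,0,0]],[[-1,0,0],[0,0,0]],[[-1,0,0],[0,0,0]]]'
for i in 1 2; do python3 -m inch '[[[-0.14,0.866,0.643],[0,0,0]],[[-0.14,0.866,0.643],[0,0,0]],[[-0.14,0.866,0.643],[0,0,0]],[[-0.14,0.866,0.643],[0,0,0]]]'; done
python3 -m inch '[[[-0.14,0.866,0.643],[0.04,0,0]],[[-0.14,0.866,0.643],[0.08,0,0]],[[-0.14,0.866,0.643],[0.12,0,0]],[[-0.14,0.866,0.643],[0.16,0,0]],[[-0.14,0.866,0.643],[0.2,0,0]],[[-0.14,0.866,0.643],[0.24,0,0]],[[-0.14,0.866,0.643],[0.28,0,0]],[[-0.14,0.866,0.643],[0.331,0,0]],[[-0.14,0.866,0.643],[0.331,0,0]],[[-0.14,0.866,0.643],[0.331,0,0]]]'
cat >> h.py <<'E'
def held(tag,s):
    im,d=bot.camera("wrist"); T=Twc("wrist",s); cv2.imwrite(f"pics/{tag}.png",im); np.savez(f"pics/{tag}.npz",d=d,T=T)
    v,u=np.mgrid[230:330,100:540]; u=u.ravel();v=v.ravel(); W=cloud("wrist",np.c_[u,v],d[v,u],T); Tp=pose(s); L=(W-Tp[:3,3])@Tp[:3,:3]*1000
    hsv=cv2.cvtColor(im,cv2.COLOR_BGR2HSV)[v,u]; k=(d[v,u]>0)&(abs(L[:,0]-3)<4)&(hsv[:,1]>90)&(hsv[:,0]>12)&(hsv[:,0]<35)&(abs(L[:,2])<15)
    L=L[k]; print("held: n",len(L),"y ext",L[:,1].min().round(1),L[:,1].max().round(1),[(y,np.median(L[abs(L[:,1]-y)<5],0).round(1)[[0,2]].tolist()) for y in(-65,-30,30,65) if (abs(L[:,1]-y)<5).sum()>4])
E
python3 - <<'E'
from h import *
s=bot.read_state(); held("w4",s); p=bw(21,28); print(p); go(*p,.018,-89.12)
E
```

```text
time: 10.43
eef_pos: [0.3731, 0.2762, 0.0645]
ee_rot: [-0.486, 1.567, -2.569]
ft_force: [0.7, 0.3, 0.8]
width: 0.551
time: 10.85
eef_pos: [0.3745, 0.2774, 0.0089]
ee_rot: [2.646, 1.569, 0.563]
ft_force: [0.1, -0.5, 0.8]
width: 0.552
time: 11.43
eef_pos: [0.3735, 0.2768, 0.0072]
ee_rot: [2.334, 1.571, 0.252]
ft_force: [-0.7, -1.3, 2.0]
width: 0.104
time: 11.85
eef_pos: [0.3747, 0.2775, 0.1098]
ee_rot: [2.642, 1.566, 0.56]
ft_force: [0.0, 0.3, -0.8]
width: 0.098
time: 12.18
eef_pos: [0.4184, 0.1751, 0.1201]
ee_rot: [-0.302, 1.569, -2.387]
ft_force: [0.1, 0.6, -1.1]
width: 0.102
time: 12.52
eef_pos: [0.4625, 0.0769, 0.134]
ee_rot: [-0.539, 1.57, -2.625]
ft_force: [0.3, 0.4, -1.2]
width: 0.101
time: 13.35
eef_pos: [0.505, -0.0177, 0.1474]
ee_rot: [-0.202, 1.568, 2.958]
ft_force: [0.2, 0.2, -1.0]
width: 0.101
held: n 3043 y ext -90.6 90.2 [(-65, [3.2, 0.1]), (-30, [3.2, 0.1]), (30, [3.3, 1.0]), (65, [3.2, -0.7])]
[ 0.58041588 -0.01129458]
13.4 [ 1.296 -0.049 -0.757] [0.0018 0.0006 0.0001] jaw yaw -88.8 0.10378146599427097 | shift at kept yaw [ 1.296 -0.049 -0.757]
```

View pics/w4.png

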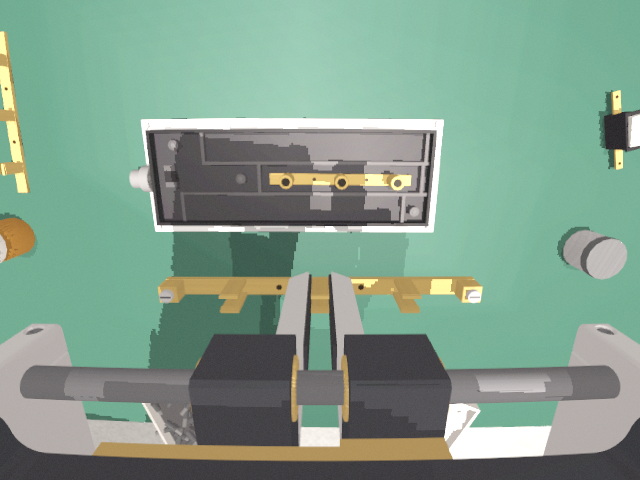

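The long bar is held level and centred (y from -90.6 to 90.2 mm). The sleeve bar sits clear in the middle channel. Placing the long bar in the left channel.

```bash
python3 -m inch '[[[0,-0.05,-0.757],[0.002,0,0]],[[0.4,-0.05,-0.757],[0.002,0,0]],[[0.8,-0.05,-0.757],[0.002,0,0]],[[0.87,-0.05,-0.757],[0.002,0,0]],[[0.87,-0.05,-0.757],[0.002,0,0]],[[0.87,-0.05,-0.757],[0.002,0,0]]]'
python3 -m inch '[[[0.2,0,0],[0,0,0]],[[0.3,0,0],[0,0,0]],[[0.38,0,0],[0,0,0]],[[0.42,0,0],[0,0,0]],[[0.42,0,0],[0,0,0]],[[0.42,0,0],[0,0,0]]]'
python3 -c "
from h import *
p=bw(21,28);go(*p,.0175,-89.12)"
```

```text
time: 13.9
eef_pos: [0.5807, -0.0117, 0.0614]
ee_rot: [-0.104, 1.569, 3.053]
ft_force: [0.1, 0.0, 0.7]
width: 0.104
time: 14.4
eef_pos: [0.5815, -0.0122, 0.0208]
ee_rot: [3.06, 1.57, -0.068]
ft_force: [0.2, -0.4, -0.3]
width: 0.102
14.4 [ 0.033 -0.009  0.01 ] [-0.0007 -0.0002 -0.    ] jaw yaw -89.25 0.10239936664259286 | shift at kept yaw [ 0.033 -0.009  0.01 ]
```

```bash
python3 -m inch '[[[0.02,-0.009,0.01],[0,0,0]],[[0.037,-0.009,0.01],[0,0,0]],[[0.037,-0.009,0.01],[0,0,0]]]'
python3 -m inch '[[[0,0,0],[0,0,0]],[[0,0,0],[0,0,0]],[[0,0,0],[0,0,0]],[[0,0,0],[0,0,0]]]' -0.15
python3 -m inch '[[[-0.1,0,0],[0,0,0]],[[-0.3,0,0],[0,0,0]],[[-0.7,0,0],[0,0,0]],[[-1,0,0],[0,0,0]],[[-1,0,0],[0,0,0]]]'
for i in 1 2; do python3 -m inch '[[[-0.1,-0.966,-0.1],[0,0,0]],[[-0.1,-0.966,-0.1],[0,0,0]],[[-0.1,-0.966,-0.1],[0,0,0]],[[-0.1,-0.966,-0.1],[0,0,0]]]' | grep pos; done
python3 -m inch '[[[-0.1,-0.966,-0.1],[-0.48,0,0]],[[-0.1,-0.966,-0.1],[-0.48,0,0]],[[-0.1,-0.966,-0.1],[-0.48,0,0]],[[-0.1,-0.966,-0.1],[-0.48,0,0]],[[-0.1,-0.966,-0.1],[-0.48,0,0]],[[-0.1,-0.966,-0.1],[-0.48,0,0]],[[-0.1,-0.966,-0.1],[-0.48,0,0]],[[-0.1,-0.966,-0.1],[-0.48,0,0]],[[-0.1,-0.966,-0.1],[-0.48,0,0]],[[-0.1,-0.966,-0.1],[-0.48,0,0]],[[-0.1,-0.966,-0.1],[-0.48,0,0]],[[-0.1,-0.966,-0.1],[-0.48,0,0]],[[-0.1,-0.966,-0.1],[-0.48,0,0]],[[-0.1,-0.966,-0.1],[-0.48,0,0]],[[-0.1,-0.966,-0.1],[-0.48,0,0]]]' 0.1
cat >> h.py <<'E'
def inbase(o):
    T=Twc("top"); im,d=bot.camera("top"); cv2.imwrite("pics/top_last.png",cv2.resize(im[190:255,225:375],None,fx=5,fy=5))
    B=np.load("pics/base.npz");th=float(B["th"]);Rm=np.array([[np.cos(th),-np.sin(th)],[np.sin(th),np.cos(th)]])
    for n in o:
        for q in bot.cut_out(n,"top")[:1]:
            P=region("top",q["region"],d,T); Q=(P[:,:2]-B["c"])@Rm*1000; print(n,"in base",round(q["confidence"],2),np.round(np.r_[cv2.minAreaRect(Q.astype(np.float32))[:2]],1).tolist(),(np.percentile(P[:,2],[5,50,98])*1000).round(1))
E
python3 - <<'E'
from h import *
s,im,d,T=look("short_bar","w5")
go(.607,.278,.007,-3)
inbase(["long_bar"])
E
```

```text
time: 14.65
eef_pos: [0.5806, -0.0112, 0.0172]
ee_rot: [3.123, 1.569, -0.005]
ft_force: [-0.3, 1.2, 5.1]
width: 0.103
time: 14.98
eef_pos: [0.5802, -0.0113, 0.0164]
ee_rot: [1.898, 1.571, -1.23]
ft_force: [0.3, 1.5, -0.5]
width: 0.349
time: 15.4
eef_pos: [0.5828, -0.0115, 0.1236]
ee_rot: [3.045, 1.561, -0.084]
ft_force: [-0.3, -0.2, 1.0]
width: 0.426
eef_pos: [0.5889, 0.0885, 0.127]
eef_pos: [0.5976, 0.1843, 0.1365]
time: 17.32
eef_pos: [0.6066, 0.2779, 0.1464]
ee_rot: [-0.57, 1.571, -2.196]
ft_force: [0.8, -0.2, -0.1]
width: 0.555
short_bar 0.95 [323. 226.] rect [607.6 273.9] [ 16.4 144.7] 88.0 z [0.0031 0.0267]
 top clusters [([0.5601000189781189, 0.2786000072956085], 74), ([0.6554999947547913, 0.275299996137619], 79), ([0.6078000068664551, 0.27730000019073486], 72)]
 low: yaw -1.96 mean [0.6075 0.2768 0.0042] ext mid [0.6077 0.2768] len 0.1447
17.42 [1.394 0.006 0.004] [-0.0002  0.      0.    ] jaw yaw -3.03 0.5523902095551181 | shift at kept yaw [1.394 0.006 0.004]
long_bar in base 0.72 [-3.6, 1.7, 283.6, 108.4] [ 4.7 10.  21.9]
```

View pics/w5.png

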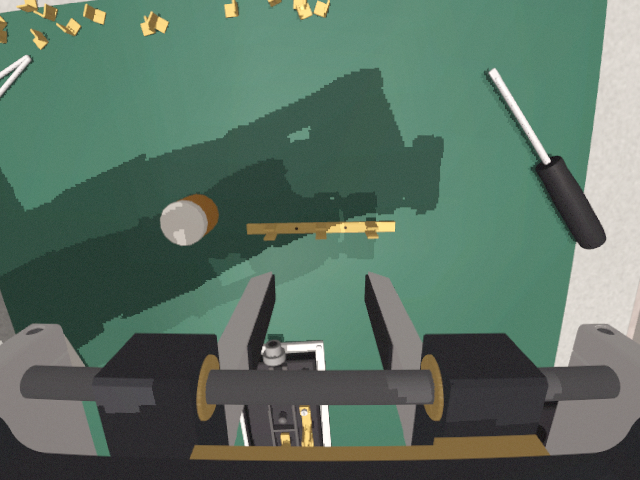

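The short bar is at (321,228), well clear of the jar at (188,220).

```bash
python3 -m inch '[[[0.4,0.013,0.015],[-0.006,0,0]],[[0.8,0.013,0.015],[-0.006,0,0]],[[0.8,0.013,0.015],[-0.006,0,0]],[[0.8,0.013,0.015],[-0.006,0,0]]]'
python3 -m inch '[[[0.35,0,0],[0,0,0]],[[0.5,0,0],[0,0,0]],[[0.594,0,0],[0,0,0]],[[0.594,0,0],[0,0,0]],[[0.594,0,0],[0,0,0]]]'
python3 -m inch '[[[0,0,0],[0,0,0]],[[0,0,0],[0,0,0]],[[0,0,0],[0,0,0]],[[0,0,0],[0,0,0]],[[0,0,0],[0,0,0]],[[0,0,0],[0,0,0]],[[0,0,0],[0,0,0]]]' -1
python3 -m inch '[[[-0.2,0,0],[0,0,0]],[[-0.5,0,0],[0,0,0]],[[-0.9,0,0],[0,0,0]],[[-1,0,0],[0,0,0]],[[-1,0,0],[0,0,0]]]'
for i in 1 2; do python3 -m inch '[[[-0.14,-0.307,1],[0,0,0]],[[-0.14,-0.307,1],[0,0,0]],[[-0.14,-0.307,1],[0,0,0]],[[-0.14,-0.307,1],[0,0,0]]]'; done
python3 -m inch '[[[-0.14,-0.307,1],[0.04,0,0]],[[-0.14,-0.307,1],[0.08,0,0]],[[-0.14,-0.307,1],[0.12,0,0]],[[-0.14,-0.307,1],[0.16,0,0]],[[-0.14,-0.307,1],[0.2,0,0]],[[-0.14,-0.307,1],[0.24,0,0]],[[-0.14,-0.307,1],[0.28,0,0]],[[-0.14,-0.307,1],[0.32,0,0]],[[-0.14,-0.307,1],[0.36,0,0]],[[-0.14,-0.307,1],[0.4,0,0]],[[-0.14,-0.307,1],[0.44,0,0]],[[-0.14,-0.307,1],[0.484,0,0]],[[-0.14,-0.307,1],[0.484,0,0]],[[-0.14,-0.307,1],[0.484,0,0]]]'
python3 - <<'E'
from h import *
s=bot.read_state(); held("w6",s); p=bw(21,-28); print(p); go(*p,.018,-89.12)
E
```

```text
time: 17.85
eef_pos: [0.6068, 0.277, 0.0655]
ee_rot: [-1.165, 1.567, -2.767]
ft_force: [-0.1, -0.3, 0.4]
width: 0.549
time: 18.27
eef_pos: [0.6086, 0.2778, 0.0092]
ee_rot: [1.981, 1.568, 0.379]
ft_force: [0.1, -0.6, 0.1]
width: 0.551
time: 18.85
eef_pos: [0.6076, 0.2773, 0.0071]
ee_rot: [2.17, 1.571, 0.568]
ft_force: [-0.4, -0.0, 1.4]
width: 0.104
time: 19.27
eef_pos: [0.609, 0.2779, 0.1109]
ee_rot: [1.975, 1.565, 0.373]
ft_force: [-0.1, 0.2, -0.4]
width: 0.102
time: 19.6
eef_pos: [0.5726, 0.1747, 0.12]
ee_rot: [-1.081, 1.569, -2.685]
ft_force: [0.9, 0.9, -1.1]
width: 0.103
time: 19.93
eef_pos: [0.539, 0.0764, 0.1343]
ee_rot: [-1.18, 1.569, -2.785]
ft_force: [0.0, 0.3, -0.7]
width: 0.101
time: 21.1
eef_pos: [0.5062, -0.0191, 0.148]
ee_rot: [-0.194, 1.569, 2.97]
ft_force: [-0.3, -0.8, -0.3]
width: 0.104
held: n 2742 y ext -73.1 72.5 [(-65, [3.1, -0.4]), (-30, [3.0, -0.5]), (30, [3.0, -0.2]), (65, [3.0, 0.1])]
[ 0.52442255 -0.0121586 ]
21.15 [ 1.302 -0.066 -0.185] [0.0026 0.0004 0.0001] jaw yaw -88.65 0.1023225203441643 | shift at kept yaw [ 1.302 -0.066 -0.185]
```

View pics/w6.png

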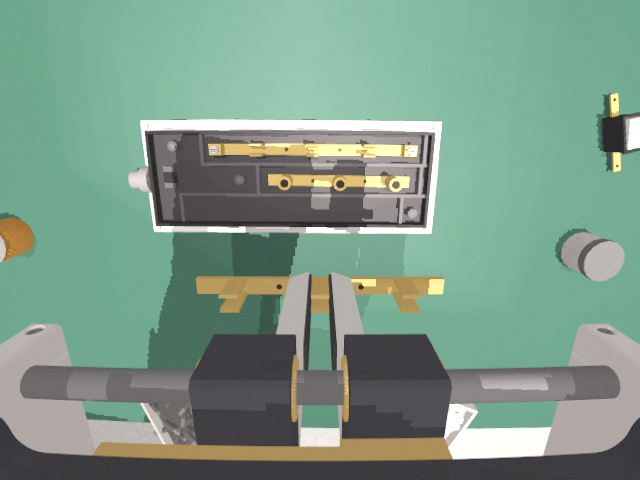

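Long and sleeve bars sit flat in their channels (rows 150 and 181). The short bar is held centred, so I place it in the right channel.

```bash
python3 -m inch '[[[0.4,-0.063,-0.183],[0.0026,0,0]],[[0.8,-0.063,-0.183],[0.0026,0,0]],[[0.87,-0.063,-0.183],[0.0026,0,0]],[[0.87,-0.063,-0.183],[0.0026,0,0]],[[0.87,-0.063,-0.183],[0.0026,0,0]]]'
python3 -m inch '[[[0.2,0,0],[0,0,0]],[[0.3,0,0],[0,0,0]],[[0.38,0,0],[0,0,0]],[[0.42,0,0],[0,0,0]],[[0.42,0,0],[0,0,0]],[[0.42,0,0],[0,0,0]]]'
python3 -c "
from h import *
p=bw(21,-28);go(*p,.0173,-89.12)"
```

```text
time: 21.57
eef_pos: [0.5247, -0.013, 0.0631]
ee_rot: [-3.108, 1.571, 0.046]
ft_force: [0.5, -0.1, -0.6]
width: 0.104
time: 22.07
eef_pos: [0.5248, -0.0131, 0.0207]
ee_rot: [3.053, 1.57, -0.078]
ft_force: [0.1, -0.7, -1.2]
width: 0.103
22.07 [ 0.034 -0.009  0.003] [-0.0013 -0.0002 -0.    ] jaw yaw -89.35 0.10332465974521618 | shift at kept yaw [ 0.034 -0.009  0.003]
```

```bash
python3 -m inch '[[[0.02,-0.006,0.003],[0,0,0]],[[0.036,-0.006,0.003],[0,0,0]],[[0.036,-0.006,0.003],[0,0,0]]]'
python3 -m inch '[[[0,0,0],[0,0,0]],[[0,0,0],[0,0,0]],[[0,0,0],[0,0,0]],[[0,0,0],[0,0,0]]]' -0.15
python3 -m inch '[[[-0.1,0,0],[0,0,0]],[[-0.3,0,0],[0,0,0]],[[-0.7,0,0],[0,0,0]],[[-1,0,0],[0,0,0]],[[-1,0,0],[0,0,0]]]'
for i in 1 2; do python3 -m inch '[[[-0.1,0.94,-0.253],[0,0,0]],[[-0.1,0.94,-0.253],[0,0,0]],[[-0.1,0.94,-0.253],[0,0,0]],[[-0.1,0.94,-0.253],[0,0,0]]]' | grep pos; done
python3 -m inch '[[[-0.1,0.94,-0.253],[-0.085,0,0]],[[-0.1,0.94,-0.253],[-0.085,0,0]],[[-0.1,0.94,-0.253],[-0.085,0,0]],[[-0.1,0.94,-0.253],[-0.085,0,0]],[[-0.1,0.94,-0.253],[-0.085,0,0]]]' 0.1
python3 - <<'E'
from h import *
s=bot.read_state(); T=Twc("wrist",s); im,d=bot.camera("wrist"); cv2.imwrite("pics/w7.png",im)
r=bot.cut_out("switch","wrist")[0]; P=region("wrist",r["region"],d,T); print(r["confidence"],r["xy"],np.percentile(P[:,2],[2,50,98]))
def rc(Q): return np.round(np.r_[cv2.minAreaRect(Q[:,:2].astype(np.float32)*1000)[:2]],1), round(cv2.minAreaRect(Q[:,:2].astype(np.float32)*1000)[2],1)
print("all",rc(P)); print("z>22",rc(P[P[:,2]>.022])); 
v,u=np.nonzero(r["region"]&(d>0)); hsv=cv2.cvtColor(im,cv2.COLOR_BGR2HSV)[v,u]; k=(hsv[:,1]>100)&(hsv[:,0]>12)&(hsv[:,0]<35)&(P[:,2]<.014)&(P[:,2]>.003); Q=P[k]; print("brass",k.sum(),rc(Q))
c=Q.mean(0); w=np.linalg.svd(Q[:,:2]-c[:2],full_matrices=False)[2][0]; print("axis",np.degrees(np.arctan2(w[1],w[0])),"z",np.median(Q[:,2]))
pr=(Q[:,:2]-c[:2])@w; print("mid",c[:2]+w*(pr.min()+pr.max())/2, np.ptp(pr))
inbase(["short_bar","long_bar","sleeve_bar"]); go(.603,-.293,.012,-74)
E
```

```text
time: 22.32
eef_pos: [0.5246, -0.0124, 0.0171]
ee_rot: [3.079, 1.57, -0.052]
ft_force: [-0.2, 0.8, 3.5]
width: 0.101
time: 22.65
eef_pos: [0.5241, -0.0124, 0.0164]
ee_rot: [-0.089, 1.571, 3.063]
ft_force: [-0.7, 0.3, -0.3]
width: 0.351
time: 23.07
eef_pos: [0.5267, -0.0126, 0.123]
ee_rot: [3.038, 1.562, -0.093]
ft_force: [0.7, 0.2, 0.6]
width: 0.421
eef_pos: [0.5509, -0.1089, 0.1269]
eef_pos: [0.577, -0.2019, 0.1364]
time: 24.15
eef_pos: [0.6031, -0.2923, 0.1458]
ee_rot: [-1.033, 1.569, 2.386]
ft_force: [-0.0, 0.4, -0.0]
width: 0.548
0.93 [322.3, 228.3] [0.00050166 0.02605598 0.03152688]
all (array([ 604.7, -295.2,   71.2,   17.6]), 16.6)
z>22 (array([ 604.1, -294.5,   33.6,   15.8]), 16.3)
brass 229 (array([ 604.4, -294.7,   70.9,    6.7]), 16.2)
axis -163.59480556605243 z 0.008145317112549455
mid [ 0.6045038  -0.29510595] 0.07086513721736025
short_bar in base 0.93 [20.2, -27.8, 14.2, 143.7] [10.8 14.3 36.6]
long_bar in base 0.71 [19.7, 28.2, 12.1, 176.4] [11.3 14.9 36.1]
sleeve_bar in base 0.88 [43.5, -0.5, 11.9, 126.2] [11.2 14.4 37.9]
24.45 [1.347 0.004 0.004] [-0.0001 -0.      0.    ] jaw yaw -74.01 0.5510670844911371 | shift at kept yaw [1.347 0.004 0.004]
```

View pics/w7.png

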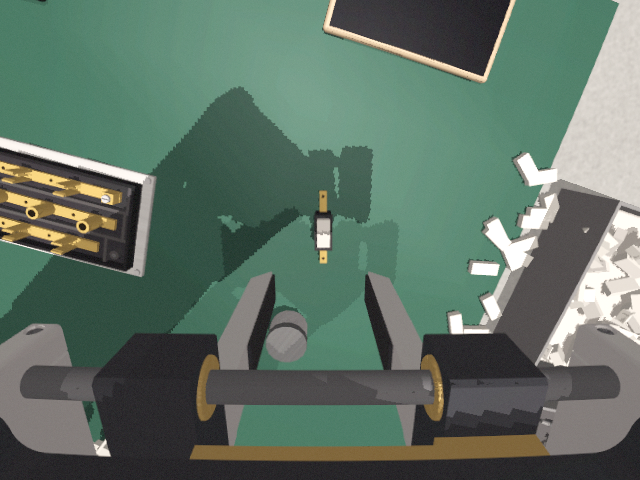

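View pics/top_last.png

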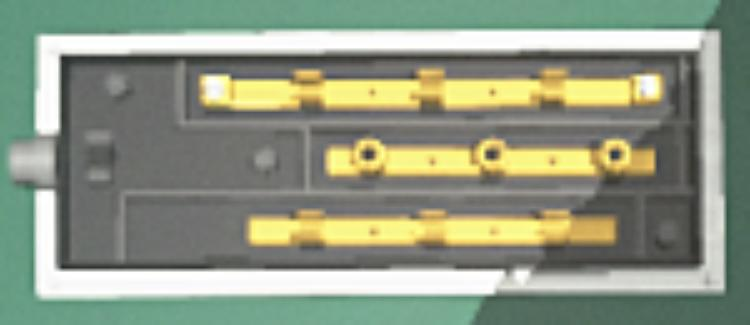

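All three bars are in place. The switch is at (322,229) with its axis at 16.3°, and the tin at (287,335) is clear of the fingers. Grasping the switch.

```bash
python3 -m inch '[[[0.4,0.025,-0.004],[-0.002,0,0]],[[0.8,0.025,-0.004],[-0.002,0,0]],[[0.8,0.025,-0.004],[-0.002,0,0]],[[0.8,0.025,-0.004],[-0.002,0,0]]]'
python3 -m inch '[[[0.3,0,0],[0,0,0]],[[0.45,0,0],[0,0,0]],[[0.538,0,0],[0,0,0]],[[0.538,0,0],[0,0,0]],[[0.538,0,0],[0,0,0]]]'
python3 -m inch '[[[0,0,0],[0,0,0]],[[0,0,0],[0,0,0]],[[0,0,0],[0,0,0]],[[0,0,0],[0,0,0]],[[0,0,0],[0,0,0]],[[0,0,0],[0,0,0]],[[0,0,0],[0,0,0]]]' -1
python3 -m inch '[[[-0.2,0,0],[0,0,0]],[[-0.5,0,0],[0,0,0]],[[-0.9,0,0],[0,0,0]],[[-1,0,0],[0,0,0]],[[-1,0,0],[0,0,0]]]'
for i in 1 2 3; do python3 -m inch '[[[-0.12,-0.973,-0.073],[0,0,0]],[[-0.12,-0.973,-0.073],[0,0,0]],[[-0.12,-0.973,-0.073],[0,0,0]],[[-0.12,-0.973,-0.073],[0,0,0]]]' | grep -E 'pos|width'; done
python3 -m inch '[[[-0.12,-0.973,-0.073],[-0.04,0,0]],[[-0.12,-0.973,-0.073],[-0.08,0,0]],[[-0.12,-0.973,-0.073],[-0.12,0,0]],[[-0.12,-0.973,-0.073],[-0.16,0,0]],[[-0.12,-0.973,-0.073],[-0.2,0,0]],[[-0.12,-0.973,-0.073],[-0.24,0,0]],[[-0.12,-0.973,-0.073],[-0.28,0,0]],[[-0.12,-0.973,-0.073],[-0.32,0,0]],[[-0.12,-0.973,-0.073],[-0.36,0,0]],[[-0.12,-0.973,-0.073],[-0.414,0,0]],[[-0.12,-0.973,-0.073],[-0.414,0,0]],[[-0.12,-0.973,-0.073],[-0.414,0,0]]]'
python3 - <<'E'
from h import *
s=bot.read_state(); T=Twc("wrist",s); im,d=bot.camera("wrist"); cv2.imwrite("pics/w8.png",im)
p=bw(-78,-28); print(p); go(*p,.023,.88)
Tp=pose(s)
for r in bot.cut_out("switch","wrist")[:1]:
    P=region("wrist",r["region"],d,T); L=(P-Tp[:3,3])@Tp[:3,:3]*1000
    v,u=np.nonzero(r["region"]&(d>0)); hsv=cv2.cvtColor(im,cv2.COLOR_BGR2HSV)[v,u]; k=(hsv[:,1]>100)&(hsv[:,0]>12)&(hsv[:,0]<35)&(L[:,0]>0)&(L[:,0]<12); Q=L[k]
    print("switch tool frame conf",r["confidence"],r["xy"],"n",k.sum(),"x",np.median(Q[:,0]),"z ext",Q[:,2].min(),Q[:,2].max(),"y at ends",np.median(Q[Q[:,2]<0,1]),np.median(Q[Q[:,2]>0,1]))
B=np.load("pics/base.npz");th=float(B["th"]);Rm=np.array([[np.cos(th),-np.sin(th)],[np.sin(th),np.cos(th)]])
for r in bot.cut_out("short_bar","wrist")[:1]:
    P=region("wrist",r["region"],d,T); Q=(P[:,:2]-B["c"])@Rm*1000; print("short",r["confidence"],cv2.minAreaRect(Q.astype(np.float32)),Q[:,0].min())
E
```

```text
time: 24.78
eef_pos: [0.6036, -0.2951, 0.0656]
ee_rot: [-0.805, 1.567, 2.621]
ft_force: [-0.0, -0.2, 0.6]
width: 0.546
time: 25.2
eef_pos: [0.6052, -0.2962, 0.0148]
ee_rot: [2.36, 1.568, -0.497]
ft_force: [-0.7, -0.1, 0.8]
width: 0.546
time: 25.78
eef_pos: [0.6043, -0.2959, 0.0128]
ee_rot: [2.079, 1.571, -0.779]
ft_force: [-0.7, 0.1, 0.6]
width: 0.161
time: 26.2
eef_pos: [0.6056, -0.2966, 0.1167]
ee_rot: [2.349, 1.565, -0.508]
ft_force: [0.1, -0.4, -0.8]
width: 0.154
eef_pos: [0.5835, -0.1973, 0.1241]
width: 0.157
eef_pos: [0.5634, -0.1028, 0.1364]
width: 0.16
eef_pos: [0.5434, -0.0081, 0.1485]
width: 0.152
time: 28.2
eef_pos: [0.5238, 0.0841, 0.1598]
ee_rot: [-1.165, 1.57, -2.72]
ft_force: [0.0, 0.4, -1.1]
width: 0.16
[0.52289509 0.08682962]
28.25 [ 1.369 -0.006 -0.026] [-0.0012  0.0001  0.0003] jaw yaw 0.67 0.15957290012505096 | shift at kept yaw [ 1.369 -0.006 -0.026]
switch tool frame conf 0.63 [320.9, 284.2] n 508 x 4.598399460924881 z ext -35.419216046618786 36.29995807383139 y at ends 0.5197074670383975 -0.029606613302684142
short 0.65 ((72.88243103027344, -28.748796463012695), (12.626708030700684, 42.26015853881836), 86.98417663574219) 51.61412768543543
```

View pics/w8.png

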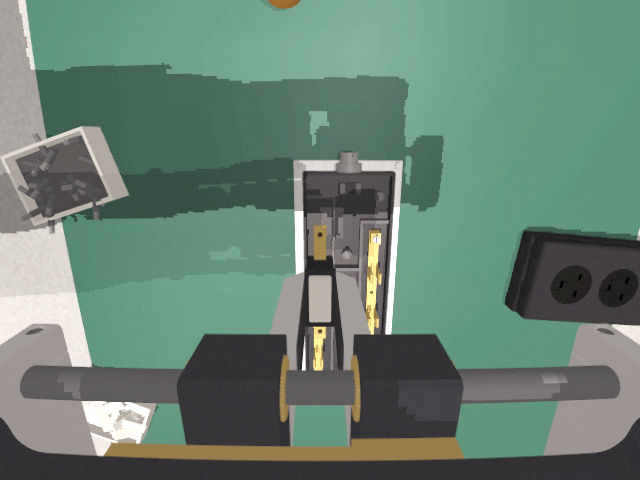

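The switch is held level and centred. Its tongues reach from -35 to +36 mm, in line with the right channel. Descending into the bay.

```bash
python3 -m inch '[[[0.4,-0.008,-0.03],[-0.0012,0,0]],[[0.8,-0.008,-0.03],[-0.0012,0,0]],[[0.9,-0.008,-0.03],[-0.0012,0,0]],[[0.9,-0.008,-0.03],[-0.0012,0,0]],[[0.9,-0.008,-0.03],[-0.0012,0,0]]]'
python3 -m inch '[[[0.2,0,0],[0,0,0]],[[0.3,0,0],[0,0,0]],[[0.38,0,0],[0,0,0]],[[0.43,0,0],[0,0,0]],[[0.43,0,0],[0,0,0]],[[0.43,0,0],[0,0,0]]]'
python3 -c "
from h import *
p=bw(-78,-28);go(*p,.0225,.88)"
```

```text
time: 28.77
eef_pos: [0.5229, 0.0887, 0.0717]
ee_rot: [1.604, 1.57, 0.05]
ft_force: [-0.1, -0.6, -0.1]
width: 0.154
time: 29.27
eef_pos: [0.5225, 0.0889, 0.0282]
ee_rot: [1.583, 1.57, 0.03]
ft_force: [0.5, -0.0, 0.3]
width: 0.156
29.27 [0.057 0.004 0.021] [ 0.0009 -0.     -0.0001] jaw yaw 1.03 0.15603551752407127 | shift at kept yaw [0.057 0.004 0.021]
```

```bash
python3 -m inch '[[[0,0.003,0.014],[0,0,0]],[[0.03,0.003,0.014],[0,0,0]],[[0.055,0.003,0.014],[0,0,0]],[[0.055,0.003,0.014],[0,0,0]],[[0.055,0.003,0.014],[0,0,0]]]'
python3 -c "
from h import *
p=bw(-78,-28);go(*p,.0225,.88)"
```

```text
time: 29.68
eef_pos: [0.5229, 0.0875, 0.0226]
ee_rot: [1.586, 1.57, 0.034]
ft_force: [-0.5, -1.0, 4.5]
width: 0.153
29.68 [0.001 0.    0.006] [ 0.0009 -0.     -0.0003] jaw yaw 1.04 0.15273651408608527 | shift at kept yaw [0.001 0.    0.006]
```

```bash
python3 -m inch '[[[0,0,0],[0,0,0]],[[0,0,0],[0,0,0]],[[0,0,0],[0,0,0]],[[0,0,0],[0,0,0]],[[0,0,0],[0,0,0]]]' -0.25
python3 -m inch '[[[-0.1,0,0],[0,0,0]],[[-0.3,0,0],[0,0,0]],[[-0.7,0,0],[0,0,0]],[[-1,0,0],[0,0,0]],[[-1,0,0],[0,0,0]]]'
python3 -m inch '[[[-0.5,-1,0.6],[0,0,0]],[[-0.5,-1,0.6],[0,0,0]],[[-0.5,-1,0.6],[0,0,0]],[[-0.5,-1,0.6],[0,0,0]],[[-0.5,-1,0.6],[0,0,0]]]'
python3 - <<'E'
from h import *
inbase(["short_bar","long_bar","sleeve_bar","switch"])
T=Twc("top"); im,d=bot.camera("top")
for o in("grease_jar","screw_tin"):
    for r in bot.cut_out(o,"top")[:1]: print(o,np.round(r["xy"],1),np.median(region("top",r["region"],d,T),0).round(3))
s=bot.read_state(); T=Twc("wrist",s); im,d=bot.camera("wrist"); cv2.imwrite("pics/w9.png",im)
B=np.load("pics/base.npz");th=float(B["th"]);Rm=np.array([[np.cos(th),-np.sin(th)],[np.sin(th),np.cos(th)]])
for o in("short_bar","switch","sleeve_bar","long_bar"):
  for r in bot.cut_out(o,"wrist")[:1]:
    P=region("wrist",r["region"],d,T); Q=(P[:,:2]-B["c"])@Rm*1000; print(o,round(r["confidence"],2),cv2.minAreaRect(Q.astype(np.float32)),"x range",np.percentile(Q[:,0],[.5,99.5]).round(1),(np.percentile(P[:,2],[5,50,98])*1000).round(1))
E
```

```text
time: 30.1
eef_pos: [0.5225, 0.0875, 0.0221]
ee_rot: [-1.663, 1.571, 3.068]
ft_force: [-0.0, 0.1, 0.6]
width: 0.373
time: 30.52
eef_pos: [0.525, 0.0878, 0.1288]
ee_rot: [1.653, 1.562, 0.1]
ft_force: [-0.1, -0.6, 1.1]
width: 0.373
time: 30.93
eef_pos: [0.4234, 0.0251, 0.1737]
ee_rot: [1.541, 1.567, -0.013]
ft_force: [-0.3, 0.9, 0.1]
width: 0.375
short_bar in base 0.82 [53.3, -28.9, 81.8, 12.0] [11.3 14.5 37.5]
long_bar in base 0.56 [20.8, 27.6, 12.9, 177.8] [11.5 14.5 36.3]
sleeve_bar in base 0.79 [44.2, -16.7, 48.3, 127.7] [10.3 14.4 38.9]
switch in base 0.24 [44.4, -16.4, 48.0, 128.0] [10.2 14.5 38. ]
grease_jar [152.8 251.2] [0.489 0.292 0.045]
screw_tin [452.7 255.8] [ 0.486 -0.288  0.035]
short_bar 0.76 ((22.153350830078125, -26.233200073242188), (15.875840187072754, 143.2500457763672), 89.24185943603516) x range [-42.5  92. ] [10.7 14.5 36.6]
switch 0.66 ((-78.9986572265625, -23.199115753173828), (26.850435256958008, 72.06781768798828), 89.53846740722656) x range [-113.8  -44.2] [16.3 35.9 41.6]
sleeve_bar 0.58 ((45.32757568359375, 2.936328887939453), (20.75775909423828, 132.77928161621094), 89.61756896972656) x range [-20.6 107.2] [11.6 14.8 37.1]
long_bar 0.64 ((18.8387451171875, 30.29241180419922), (178.89987182617188, 18.099788665771484), 0.057149358093738556) x range [-70.3 104.3] [12.2 14.7 36.4]
```

View pics/w9.png

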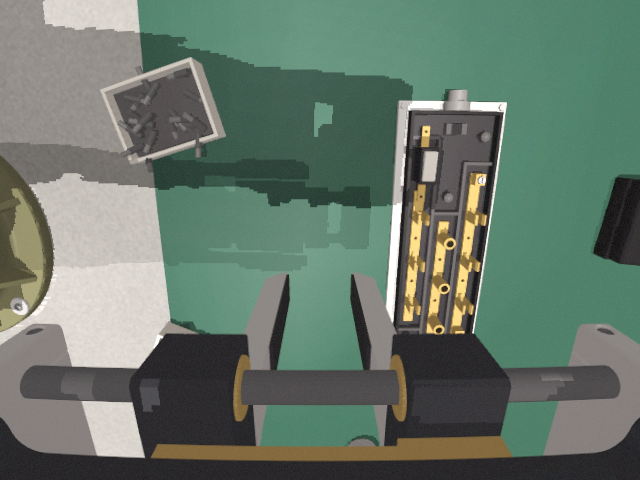

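View pics/top_last.png

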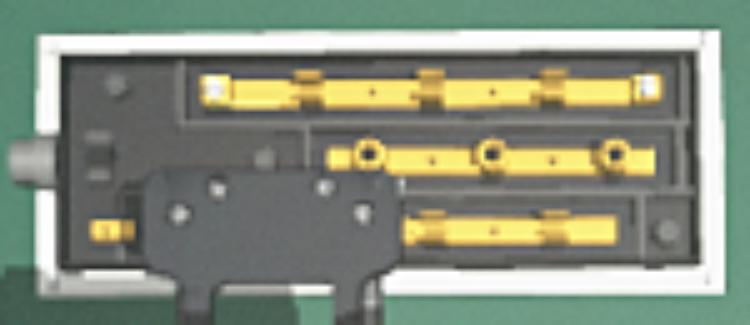

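The switch stands upright in its bay (428,165), in line with the short bar. One clear top check once the gripper is out of the way.

```bash
for i in 1 2; do python3 -m inch '[[[0,-0.6,1],[0,0,0]],[[0,-0.6,1],[0,0,0]],[[0,-0.6,1],[0,0,0]],[[0,-0.6,1],[0,0,0]],[[0,-0.6,1],[0,0,0]]]' | grep pos; done
python3 - <<'E'
from h import *
inbase(["short_bar","long_bar","sleeve_bar","switch"])
E
```

```text
eef_pos: [0.3652, -0.0764, 0.1724]
eef_pos: [0.3074, -0.1768, 0.1722]
short_bar in base 0.57 [23.3, -27.1, 12.8, 141.7] [10.8 14.1 36.6]
long_bar in base 0.82 [20.8, 27.7, 12.5, 177.9] [11.3 14.6 36.9]
sleeve_bar in base 0.57 [42.4, 0.5, 124.2, 14.5] [10.6 14.2 38.1]
switch in base 0.63 [-77.8, -28.2, 20.0, 63.8] [11.8 36.6 42.6]
```

View pics/top_last.png

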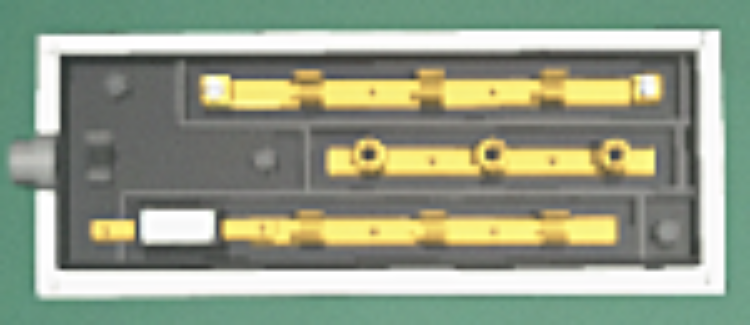

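The last view shows the whole layout as asked. The tongue runs from the switch (178,228) over the short bar's end at about (255,230).

```bash
python3 -c "
from h import *
print(bot.read_state()['time']); print(bot.close_job())"
```

```text
32.6667
the job is handed in; nothing more can be done
None
```

The housing is built up as asked and the job was handed in at 32.7 s of the 93 s allowed. I placed the sleeve bar in the middle channel, the long bar on the left, the short bar on the right, and then the rocker switch in its bay.

**Last checks (top camera, housing's frame):**

| Part | Measured centre (mm) | Asked (mm) |
|---|---|---|
| Sleeve bar | 42.4, 0.5 (44.2 to 45.3 along x in other views) | 45, 0 |
| Long bar | 20.8, 27.7 | 21, 28 |
| Short bar | 23.3, -27.1 (part of it hidden under the tongue) | 21, -28 |
| Switch | -77.8, -28.2 | -78, -28 |

- **Seating:** The bars' heights match lying flat on the floor. The switch stands upright, and the last picture shows its tongue over the short bar's end.
- **Jar and tin:** They were still in their starting places to within about 2 mm.
- **Forces:** The wrist force readings at the end of each move stayed near 5 N or below.
- **Disagreements:** The last wrist view put the switch about 1 mm nearer the cable end, at x -79. Some network outlines were partial or wrong while the gripper hid the parts. One of them placed the switch on the sleeve bar with low confidence, so I moved clear and measured again.

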